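# Hold a spice grinder's bayonet lid at its run mark

## Task

Take the black bar-handled lid by its bar, put it fully home into the mouth of the spice grinder with its two lugs going down through the two slots at the white marks, and twist it clockwise to the green run mark, half-way to the red lock mark, stopping before the lock clicks. The lid is sprung and turns back if let go, so finish with the gripper still holding it still at the green mark. Leave the honey jar, the spice jar and the garlic where they are.

Things in the scene. Friction and masses are not known exactly. Their poses are not given: they have to be found in the camera images.
- lid_grip (a point): Centre of the grip of the loose lid (0.12 kg): an upright black bar 56 mm long (lid x), 14 mm thick (y), 32 mm tall, white stripes on its ends. The point is 16 mm below the bar's top, 16 mm above the top of the black flange (disc 80 mm across, 6 mm thick) and 42 mm above the plug's underside. z up along the lid's axis; a half turn about z gives the same lid.
- lid: The same lid; origin at the centre of the plug's underside, on which it stands at the start; axes as lid_grip. Grey plug under the flange: 60 mm diameter, 20 mm long, chamfered foot. Two lugs at its foot, at +x and -x, below the bar's ends: 8 mm wide, 5 mm high, undersides 1 mm above the plug's, reaching 36.5 mm from the axis.
- grinder_mouth (a point): Centre of the open mouth of the fixed spice grinder, level with its rim, 95 mm above the surface (round, steel over black, 92 mm across the top). z up. Bore 64 mm across (plug clearance 2 mm all round), two entry slots 13 mm wide at +x and -x, at the white marks. A half turn gives the same grinder. With the lid in, flange on the rim, lid_grip is 22 mm above this point.
- grinder: The same grinder, origin under its foot, same axes. The lid enters with its x along the grinder's x, then turns only clockwise seen from above (a stop blocks the other way). Collar lip 11 mm thick, lugs have 3 mm of play below it. From the white marks clockwise: green run marks at 40 degrees, lock begins to click at about 60, red lock marks at 80.
- switch_ring (a joint): Orange sprung ring inside the grinder, pushed round by the lugs: 0 at rest, grows in rad as the lid turns clockwise. The lid turns about 5 degrees from entry before the ring moves; about 0.61 at the green mark. It pushes back with 0.06 N m at first, 0.1 N m at the green mark, enough to turn a released lid back.
- lock_pin (a joint): Red lock pin in the grinder's side below the rim, 72 degrees clockwise of grinder +x: 0 at rest; a passing lug pushes it outward about 2 mm (0.002) against 1 to 3 N: that is the lock's click.
- honey_jar_mid (a point): Honey jar with pale lid, 55 mm diameter, 86 mm tall, bystander; the point is half-way up.
- spice_jar_mid (a point): Slim spice jar with green cap, 44 mm diameter, 99 mm tall, bystander; the point is half-way up.
- garlic_mid (a point): Garlic bulb, 53 mm, bystander; the point is half-way up.
Things that resemble listed ones, but are neither listed nor needed, are in the scene too. Leave any purple look-alike of the lid alone.

How it is judged:
On the way, in this order (a step that is already met when the one before it is completed fails the run):
1. the lid is fully in the mouth at the entry position, not yet turned (z of lid_grip in the frame of grinder_mouth between 0.019 and 0.0265 m and horizontal distance between lid_grip and grinder_mouth below 0.005 m and angle between lid_grip's own z axis and vertical below 0.08 rad and angle between the x axis of lid_grip and the x axis of grinder_mouth, either way round below 0.3 rad), for 0.1 s.
2. the lid, gripped, has been turned to the green run mark (z of lid_grip in the frame of grinder_mouth between 0.019 and 0.0265 m and horizontal distance between lid_grip and grinder_mouth below 0.005 m and angle between lid_grip's own z axis and vertical below 0.08 rad and contact force between the fingers and lid above 2 N and angle between the x axis of lid_grip and the x axis of grinder_mouth, either way round between 0.52 and 0.87 rad and value of joint switch_ring above 0.3 rad and value of joint lock_pin below 0.0008 m), for 0.2 s.
At the end, for the whole second after the job is handed in: The lid is seated (grip centre 19 to 26.5 mm above the mouth, within 5 mm of its axis, tilt under 0.08 rad), turned 30 to 50 degrees clockwise from the white marks (0.52 to 0.87 rad, switch ring above 0.3 rad), lock pin not pushed, lid still, and the fingers hold it with more than 2 N (all of step 2 and angular speed of lid below 0.15 rad/s and linear speed of lid below 0.02 m/s); the arm keeps its last pose, push and grip.
It fails at once if the lock has clicked (pin pushed out more than 0.8 mm) (value of joint lock_pin above 0.0008 m).
It fails at once if a bystander (honey jar, spice jar, garlic) was moved more than 20 mm (distance of any of honey_jar_mid, spice_jar_mid, garlic_mid from where it was at the start of the episode above 0.02 m).
It also fails if it takes over 43 s, if anything falls off the work surface, if the arm or the gripper's body presses on something with over 40 N, if the wrist force passes 120 N, or if a joint passes its speed limit or range.

## Robot

A 6-joint arm with a two-finger parallel gripper is mounted at the origin on a cart in front of the work surface, level with it; the furniture and walls round the work are solid. World frame = base frame: x ahead of the robot, y to its left, z up, the work surface at z = 0. Lengths are in m, angles in rad, forces in N, time in s.
With the tool pointing down it reaches from about 0.25 to 0.775 m from the base axis. Payload 8.9 kg.
Tool frame: the origin (TCP) lies between the finger pads; the fingertips stand 8 mm ahead of it and the grasp point (between the pads) lies 11 mm behind it; z points along the fingers, y is the line along which they close (so a half turn about z gives the same grasp; the last joint's range is limited). The gripper opens to 85 mm and grips with 20 to 120 N. Pads are 22 mm wide; open, the fingers measure 114 mm over their backs; the gripper's body (76 mm by 85 mm) begins 54 mm behind the grasp point. The pads swing forward as they close: fully open they stand 13 mm farther back than shut.
Start: joints at [-1.279, 0.291, -0.153, 1.127, 0, 1.431], TCP at [0.219, -0.477, 0.204] pointing down, gripper open.
Joint ranges: [-2.52, 2.52], [-0.91, 1.74], [-1.3, 1.37], [-1.96, 2.02], [-1.52, 1.47], [-3.14, 3.14]. Speed limits (rad/s): [2.22, 2.22, 2.79, 3.14, 3.14, 3.14].

## Interface

Orientations are given as a unit quaternion [w, x, y, z].
In Python, from station import manip gives the robot as it stands. The module is installed in compiled form; this text tells all that it offers.
- The arm moves only by the shell command python3 -m inch 'ROWS' [FORCE]. ROWS is JSON, a list of rows, each an object of numbers: "claw": the opening, from 0 (shut) to 1 (fully open); "tx", "ty", "tz": the shift along the world's x, y, z in m; "twist": the turn about the world's z in degrees. In form: [{"claw": .., "tx": .., "ty": .., "tz": .., "twist": ..}, ...]. A call has 1 to 20 rows; each row is the pose to reach, as a shift and turn from the pose commanded when the call began; what a row does not reach only later rows make up. A row lasts 1/10 s, in which the tool goes at most 50 mm and 8.59 degrees, less where a joint would pass 70% of its speed; a pose out of reach is approached as far as the arm can. A call with a gripper value outside its range is refused whole. The fingers move at their own pace and stop on an object; FORCE is the grip in N (left out, the last holds). Time passes only in rows, so rows that repeat a pose let the fingers close. It gives the time, the measured TCP pose, the force, the opening and the grip force at its end, in the units of the state.
- manip.get_obs(): the state, without advancing time (a new reading comes with each control period).
- manip.camera(name): name is "scene" or "top" or "wrist"; returns (picture, depth): 400x640x3 uint8, red, green, blue; 400x640 float32, m along the optical axis (not along the pixel's ray), 0 where there is no reading.
- manip.calibration(name): a dict with "vfov" (degrees; the focal length in pixels is half the picture's height over the tangent of half this angle, whatever the lens; pixels are square), "cx", "cy" (the principal point, pixels), "k1" (the pictures are not rectified: a ray, as slopes to the right and down, at radius r is drawn at 1 + k1 r^2 times it, then the intrinsics apply), "xyz" and "attitude" of the camera in the world; the wrist camera has in their place "hand_eye" (4x4, takes a point from camera to tool coordinates, whose origin is the TCP and whose axes are the flange's). Camera axes: x right, y down, z forward; pixel columns grow to the right and rows downward; lengths in m; the calibration is good to about 2 mm. A picture is of the moment at which its call begins: read the wrist's pose just before it. calibration takes no time and is no camera call.
- manip.finish_job(): hands the job in; it is judged then, once.
Trained networks look in the newest picture that a camera, given by its name, has taken for a name from the list of things; names that differ only in an ending like _2 or _b are one class to them, and where a whole thing is asked for, a point or a joint stands for the part that bears it (a point fixed in the world has none). Each returns a list of dicts, best first, with "p" (0 to 1); they miss things now and then, are a little off and sometimes report something else, mostly with a low value. They report only what shows in the picture. A call takes as long as a camera call. They do not tell look-alikes from the thing itself.
- manip.recognise(camera, label): "rect" ([left, top, right, bottom] in pixels, round what is visible of it).
- manip.place_of(camera, label): "uv" ([column, row] in pixels: a listed point, or the origin of a listed thing).
The state is a dict: "time_s": time; "joint_pos": joint angles; "qd": joint speeds; "joint_torque": joint torques, N m; "ee_pos": TCP position; "tcp_rot": TCP orientation; "contact_force": force on the tool from outside, world axes, zero at the start; "ft_torque": the same for the moment, N m; "finger_gap": finger opening in m; "grasp_force": force on a finger pad.
Only numpy, scipy, OpenCV 4.12 (cv2) and the standard library are available. Lean on these libraries where they do the work, as an engineer would, in place of code of your own. Each camera call takes 0.05 s, during which the arm holds its last target. There are 200 camera calls.

## Working session

There is one attempt and no reset: what is moved stays moved. The work goes in short steps, Python scripts to look and compute and a shell command to move; the robot and the scene stay as the last step left them, time stands still between calls to the robot, and variables do not carry over. Pictures are saved under pics/ and viewed, at most 10 in all, crops included, and the job is handed in when it is done.

```bash
mkdir -p pics; cat > h.py <<'E'
import numpy as np, cv2
from station import manip
from scipy.spatial.transform import Rotation as R
def K(name,shape=(400,640)):
    c=manip.calibration(name); f=shape[0]/2/np.tan(np.radians(c['vfov'])/2)
    return c,f
def pose(name):
    c,f=K(name)
    if name=='wrist':
        o=manip.get_obs(); T=np.eye(4); q=o['tcp_rot']
        T[:3,:3]=R.from_quat([q[1],q[2],q[3],q[0]]).as_matrix(); T[:3,3]=o['ee_pos']
        return T@np.array(c['hand_eye'])
    a=np.array(c['attitude'],float); T=np.eye(4)
    T[:3,:3]=a if a.shape==(3,3) else R.from_quat([a[1],a[2],a[3],a[0]]).as_matrix()
    T[:3,3]=c['xyz']; return T
def rays(name,uv):
    c,f=K(name); M=np.array([[f,0,c['cx']],[0,f,c['cy']],[0,0,1]])
    p=cv2.undistortPoints(np.array(uv,float).reshape(-1,1,2),M,np.array([c['k1'],0,0,0.])).reshape(-1,2)
    return np.c_[p,np.ones(len(p))]
def onplane(name,T,uv,z):
    d=rays(name,uv)@T[:3,:3].T; s=(z-T[2,3])/d[:,2]; return T[:3,3]+d*s[:,None]
def cloud(name,T,D):
    v,u=np.mgrid[0:D.shape[0],0:D.shape[1]]
    r=rays(name,np.c_[u.ravel(),v.ravel()])*D.ravel()[:,None]
    return (r@T[:3,:3].T+T[:3,3]).reshape(*D.shape,3)
E
cat > look.py <<'E'
from h import *
import sys
print(manip.get_obs())
for n in ('scene','top','wrist'):
    T=pose(n); P,D=manip.camera(n); print(n,manip.calibration(n)); np.savez(n,P=P,D=D,T=T)
    cv2.imwrite(f'pics/{n}0.png',P[...,::-1])
    if n=='wrist': continue
    for l in ('lid_grip','grinder_mouth','honey_jar_mid','spice_jar_mid','garlic_mid'):
        print(n,l,[(round(x['p'],2),np.round(x['uv'])) for x in manip.place_of(n,l)])
E
python3 look.py
```

```text
{'time_s': 0.0, 'joint_pos': array([-1.27927246e+00,  2.91283441e-01, -1.54165310e-01,  1.12670668e+00,
       -1.75679075e-05,  1.43146966e+00]), 'qd': array([ 1.44856443e-03,  4.58734178e-05,  2.97795786e-04,  9.83213456e-04,
        6.64357331e-04, -1.89223836e-03]), 'joint_torque': array([ 1.99037306e-03, -5.37141001e+01,  3.31377196e+01,  1.54586148e-02,
       -1.67221397e-04, -9.64352523e-06]), 'ee_pos': array([ 0.21910271, -0.47654315,  0.20371615]), 'tcp_rot': array([-6.76916707e-04,  9.76885350e-01,  2.13762840e-01, -6.04215292e-05]), 'contact_force': array([0.30600559, 0.27543887, 0.16380283]), 'ft_torque': array([-0.0036425 ,  0.02016458,  0.07358306]), 'grasp_force': 0.0, 'finger_gap': 0.08544105343305558}
scene {'vfov': 43.473198338519154, 'cx': 322.6171612262658, 'cy': 198.68582268805815, 'k1': -0.16004255617111207, 'xyz': array([0.07236346, 0.90053624, 0.66912396]), 'attitude': array([ 0.16836891, -0.30249714,  0.83399789, -0.4296451 ])}
scene lid_grip [(0.69, array([408., 193.])), (0.58, array([259., 259.]))]
scene grinder_mouth [(0.62, array([337., 210.]))]
scene ho
[... 430 characters left out ...]
([258., 216.])), (0.69, array([401., 243.]))]
top grinder_mouth [(0.85, array([312., 236.]))]
top honey_jar_mid [(0.6, array([364., 176.]))]
top spice_jar_mid [(0.58, array([299., 180.]))]
top garlic_mid [(0.65, array([234., 260.]))]
wrist {'vfov': 59.99479399444119, 'cx': 325.7997537114778, 'cy': 206.22514343137553, 'k1': 0.013310247783106846, 'hand_eye': array([[ 3.71302292e-04, -9.66057358e-01, -2.58327395e-01,
         6.44233264e-02],
       [ 9.99999659e-01,  1.68114716e-04,  8.08639390e-04,
         4.12636821e-04],
       [-7.37763396e-04, -2.58327607e-01,  9.66057091e-01,
        -1.68648617e-01],
       [ 0.00000000e+00,  0.00000000e+00,  0.00000000e+00,
         1.00000000e+00]])}
```

View pics/top0.png

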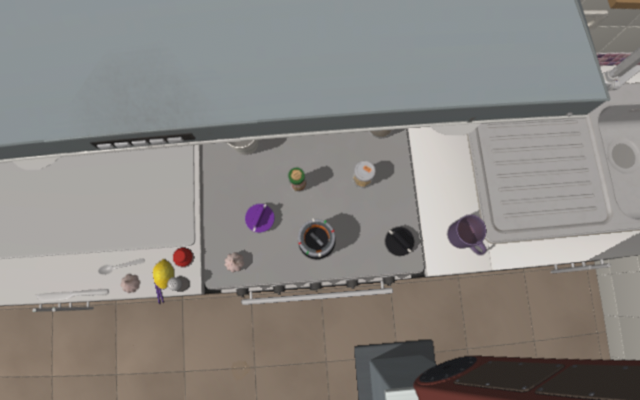

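View pics/scene0.png

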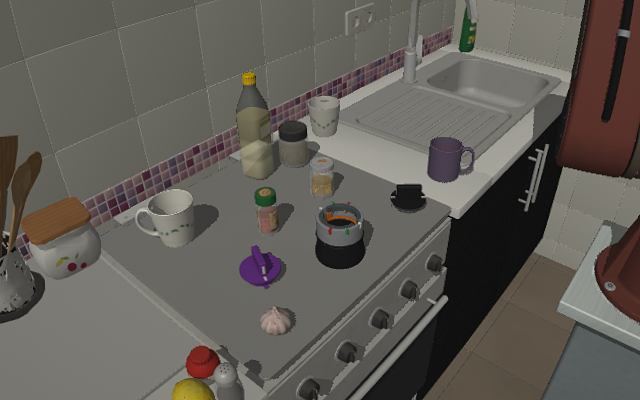

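```bash
python3 - <<'E'
from h import *
for n,pts in (('top',{'lidA':(258,216,.042),'lidB':(401,243,.042),'mouth':(312,236,.095),'honey':(364,176,.043),'spice':(299,180,.05),'garlic':(234,260,.026)}),('scene',{'lidA?':(259,259,.042),'lidB?':(408,193,.042),'mouth':(337,210,.095),'honey':(320,176,.043),'spice':(266,208,.05),'sp2':(407,203,.05),'garlic':(276,314,.026)})):
    z=np.load(n+'.npz'); C=cloud(n,z['T'],z['D'])
    for k,(u,v,h) in pts.items(): print(n,k,onplane(n,z['T'],[(u,v)],h)[0].round(4),'depth pt',C[v,u].round(3))
E
```

```text
top lidA [0.6255 0.4568 0.042 ] depth pt [0.623 0.455 0.056]
top lidB [0.524 0.087 0.042] depth pt [0.523 0.089 0.051]
top mouth [0.5535 0.3169 0.095 ] depth pt [0.559 0.318 0.057]
top honey [0.7126 0.1657 0.043 ] depth pt [0.701 0.171 0.085]
top spice [0.7133 0.3413 0.05  ] depth pt [0.7   0.339 0.098]
top garlic [0.5154 0.5285 0.026 ] depth pt [0.513 0.524 0.049]
scene lidA? [0.6282 0.4534 0.042 ] depth pt [0.613 0.466 0.059]
scene lidB? [0.5301 0.0941 0.042 ] depth pt [0.531 0.093 0.041]
scene mouth [0.5668 0.2973 0.095 ] depth pt [0.58  0.281 0.08 ]
scene honey [0.7265 0.164  0.043 ] depth pt [0.706 0.187 0.063]
scene spice [0.7264 0.3383 0.05  ] depth pt [0.699 0.362 0.076]
scene sp2 [0.5056 0.1375 0.05  ] depth pt [0.522 0.109 0.027]
scene garlic [0.5184 0.521  0.026 ] depth pt [0.506 0.531 0.043]
```

Candidates for the lid in the top picture are the black disc with a bar at (400,241) and the purple disc at (258,216). The grinder's dark centre at (312,236) could also be mistaken for it. By the description the lid is the black one. In the scene picture it is at (408,195), with the grinder at (340,230). I'll check with one close crop.

```bash
python3 - <<'E'
from h import *
t=cv2.imread('pics/top0.png'); s=cv2.imread('pics/scene0.png')
c=lambda im,u,v:cv2.resize(im[v-32:v+32,u-42:u+42],None,fx=4.7,fy=4.7,interpolation=cv2.INTER_CUBIC)
cv2.imwrite('pics/crop1.png',np.vstack([np.hstack([c(t,400,241),c(t,314,238)]),np.hstack([c(s,408,195),c(s,340,228)])])[:600,:800])
E
```

```text
(no output)
```

View pics/crop1.png

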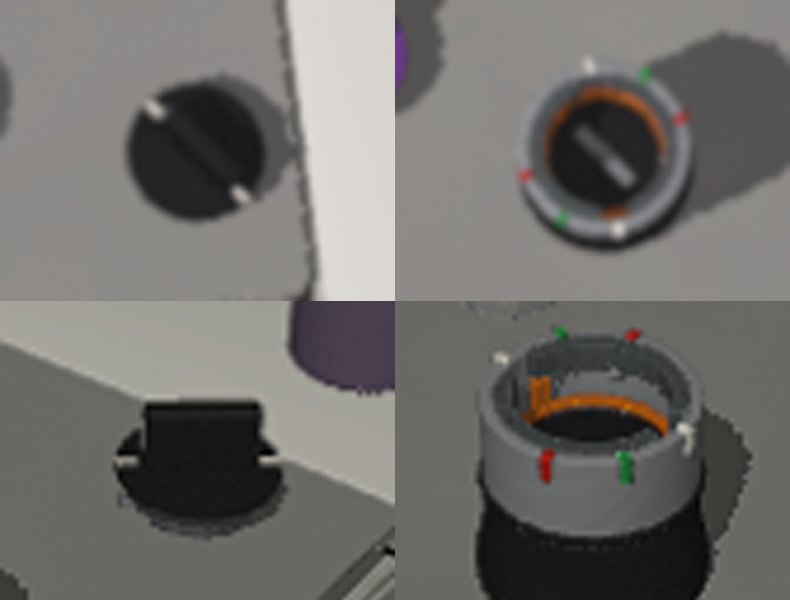

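The crop confirms it: the black disc with the black bar and white stripes (top picture, stripes at about (391,232) and (409,250)) is the lid. The grinder's white marks are at about (313,220) and (319,255). Next I move the hand over the lid for a wrist look.

```bash
python3 -m inch '[{"claw":1,"tx":0.02,"ty":0.04,"tz":0.03},{"claw":1,"tx":0.04,"ty":0.08,"tz":0.05},{"claw":1,"tx":0.06,"ty":0.12,"tz":0.06},{"claw":1,"tx":0.08,"ty":0.16,"tz":0.06},{"claw":1,"tx":0.10,"ty":0.20,"tz":0.06},{"claw":1,"tx":0.12,"ty":0.24,"tz":0.06},{"claw":1,"tx":0.14,"ty":0.28,"tz":0.06},{"claw":1,"tx":0.16,"ty":0.32,"tz":0.06},{"claw":1,"tx":0.18,"ty":0.36,"tz":0.06},{"claw":1,"tx":0.20,"ty":0.40,"tz":0.06},{"claw":1,"tx":0.22,"ty":0.44,"tz":0.06},{"claw":1,"tx":0.24,"ty":0.48,"tz":0.06},{"claw":1,"tx":0.27,"ty":0.53,"tz":0.06},{"claw":1,"tx":0.30,"ty":0.56,"tz":0.06},{"claw":1,"tx":0.30,"ty":0.56,"tz":0.06},{"claw":1,"tx":0.30,"ty":0.56,"tz":0.06},{"claw":1,"tx":0.30,"ty":0.56,"tz":0.06}]'
cat > w.py <<'E'
from h import *
import sys
o=manip.get_obs(); print(o['time_s'],o['ee_pos'].round(4),o['tcp_rot'].round(4),o['joint_pos'].round(3),o['finger_gap'],o['grasp_force'],o['contact_force'].round(2))
T=pose('wrist'); P,D=manip.camera('wrist'); np.savez('wrist',P=P,D=D,T=T); cv2.imwrite(f'pics/{sys.argv[1]}.png',P[...,::-1])
h={'lid_grip':.042,'grinder_mouth':.095,'lid':0}
for l in sys.argv[2:]:
    for x in manip.place_of('wrist',l): print(l,round(x['p'],2),np.round(x['uv']),onplane('wrist',T,[x['uv']],h[l])[0].round(4))
E
python3 w.py wl lid_grip lid grinder_mouth
```

```text
0.65 [ 0.2192 -0.477   0.2043] [0.     0.9769 0.2137 0.    ] [-1.279  0.291 -0.153  1.127  0.     1.432] 0.08579510603982188 0.0 [-0.46  0.49 -0.3 ]validation failed for argument at $[0]...
```

View pics/wl.png

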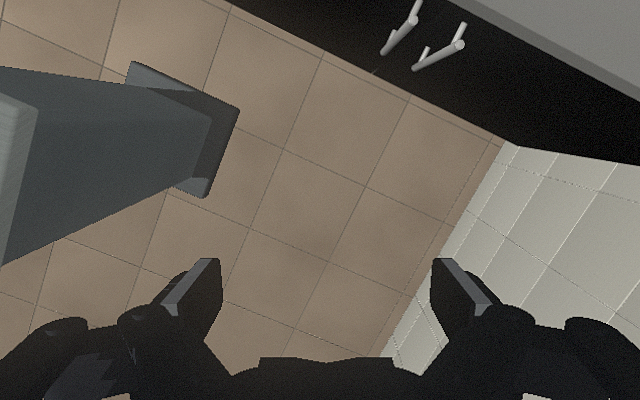

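The move was refused because every row needs all five keys, and the picture shows only the floor at the start pose. I'm sending it again with twist.

```bash
python3 -m inch '[{"claw":1,"tx":0.02,"ty":0.04,"tz":0.03,"twist":0},{"claw":1,"tx":0.04,"ty":0.08,"tz":0.05,"twist":0},{"claw":1,"tx":0.06,"ty":0.12,"tz":0.06,"twist":0},{"claw":1,"tx":0.08,"ty":0.16,"tz":0.06,"twist":0},{"claw":1,"tx":0.10,"ty":0.20,"tz":0.06,"twist":0},{"claw":1,"tx":0.12,"ty":0.24,"tz":0.06,"twist":0},{"claw":1,"tx":0.14,"ty":0.28,"tz":0.06,"twist":0},{"claw":1,"tx":0.16,"ty":0.32,"tz":0.06,"twist":0},{"claw":1,"tx":0.18,"ty":0.36,"tz":0.06,"twist":0},{"claw":1,"tx":0.20,"ty":0.40,"tz":0.06,"twist":0},{"claw":1,"tx":0.22,"ty":0.44,"tz":0.06,"twist":0},{"claw":1,"tx":0.24,"ty":0.48,"tz":0.06,"twist":0},{"claw":1,"tx":0.27,"ty":0.53,"tz":0.06,"twist":0},{"claw":1,"tx":0.30,"ty":0.56,"tz":0.06,"twist":0},{"claw":1,"tx":0.30,"ty":0.56,"tz":0.06,"twist":0},{"claw":1,"tx":0.30,"ty":0.56,"tz":0.06,"twist":0},{"claw":1,"tx":0.30,"ty":0.56,"tz":0.06,"twist":0}]'
python3 w.py wl2 lid_grip lid grinder_mouth
```

```text
time_s: 2.55
ee_pos: [0.5187, 0.0824, 0.2643]
tcp_rot: [0.0, 0.977, 0.214, -0.0]
contact_force: [0.4, -0.2, -0.3]
finger_gap: 0.0854
grasp_force: 0.0
2.55 [0.5187 0.0824 0.2643] [ 1.000e-04  9.769e-01  2.136e-01 -3.000e-04] [ 0.019  0.266 -0.029  1.276 -0.     2.73 ] 0.08544950657585786 0.0 [ 0.4  -0.19 -0.3 ]
lid_grip 0.77 [329. 161.] [0.5319 0.0841 0.042 ]
lid 0.77 [327. 158.] [0.5297 0.0853 0.    ]
grinder_mouth 0.73 [114.  44.] [0.5523 0.3051 0.095 ]
```

View pics/wl2.png

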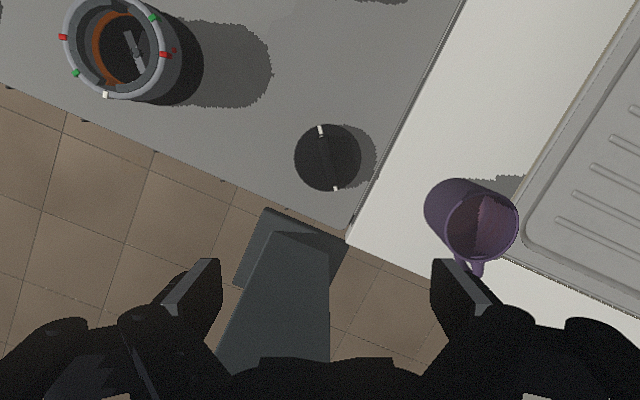

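The wrist view shows the lid at (328,158) with stripes at (321,131) and (336,187), and the grinder at (115,47), cut off at the top edge. Next I fit the bar top and the rim from depth.

```bash
cat > fit.py <<'E'
from h import *
from scipy.optimize import least_squares
def load(n): z=np.load(n+'.npz'); return z['P'],z['D'],z['T'],cloud(n,z['T'],z['D'])
def bar(n,c,zlo=.05,zhi=.068,r=.045):
    P,D,T,C=load(n); m=(np.hypot(C[...,0]-c[0],C[...,1]-c[1])<r)&(C[...,2]>zlo)&(C[...,2]<zhi)&(D>0)
    p=C[m]; (cx,cy),(w,h),a=cv2.minAreaRect(p[:,:2].astype(np.float32)*1000)
    if w<h: a+=90
    print(n,'bar',m.sum(),'c',round(cx/1000,4),round(cy/1000,4),'mean',p.mean(0).round(4),'size',round(w,1),round(h,1),'ang',round((a+90)%180-90,1))
def rim(n,c,zlo=.088,zhi=.102):
    P,D,T,C=load(n); m=(np.hypot(C[...,0]-c[0],C[...,1]-c[1])<.055)&(C[...,2]>zlo)&(C[...,2]<zhi)&(D>0)
    p=C[m]; 
    # outer/inner annulus: fit centre so radii lie within [32,46] mm
    f=lambda q:(lambda r:np.maximum(0,r-.046)+np.maximum(0,.032-r))(np.hypot(p[:,0]-q[0],p[:,1]-q[1]))
    s=least_squares(f,c,loss='soft_l1',f_scale=.001,diff_step=1e-3); print(n,'rim',m.sum(),s.x.round(4),'z',np.median(p[:,2]).round(4))
    return s.x
def white(n,c,z,r0,r1,th=150):
    P,D,T,C=load(n); v,u=np.nonzero((P.min(2)>th)&(P.max(2).astype(int)-P.min(2)<30))
    w=onplane(n,T,np.c_[u,v],z); d=w[:,:2]-c; r=np.hypot(*d.T); k=(r>r0)&(r<r1)
    im=np.zeros(P.shape[:2],np.uint8); im[v[k],u[k]]=1
    N,_,st,ce=cv2.connectedComponentsWithStats(im,connectivity=8)
    for i in range(1,N):
        if st[i,4]>3:
            q=onplane(n,T,[ce[i]],z)[0][:2]; e=q-c; print(n,'white',st[i,4],ce[i].round(1),q.round(4),'r',np.hypot(*e).round(4),'ang',np.degrees(np.arctan2(e[1],e[0])).round(1))
E
python3 - <<'E'
from fit import *
for n in ('wrist','top'):
    bar(n,(.528,.086)); white(n,(.528,.086),.026,.02,.045)
    c=rim(n,(.5535,.312)); white(n,c,.095,.03,.052)
E
```

```text
wrist bar 648 c 0.5317 0.0862 mean [0.5324 0.0866 0.0566] size 56.3 14.0 ang 39.4
wrist white 26 [319.3 129.4] [0.5584 0.108 ] r 0.0375 ang 35.9
wrist white 13 [334.8 188.4] [0.5032 0.0626] r 0.0341 ang -136.6
wrist rim 4370 [0.551  0.3053] z 0.0936
wrist white 20 [139.6   8.4] [0.5896 0.2923] r 0.0407 ang -18.6
wrist white 10 [153.8  26.9] [0.5807 0.277 ] r 0.041 ang -43.6
wrist white 9 [63.8 43.4] [0.5342 0.3449] r 0.043 ang 113.0
wrist white 24 [70.2 62.2] [0.5212 0.3362] r 0.0429 ang 134.0
wrist white 4 [159.   61.5] [0.5554 0.2644] r 0.0411 ang -83.8
wrist white 5 [79.8 76.4] [0.513  0.3255] r 0.043 ang 152.0
wrist white 4 [84.5 81.2] [0.5107 0.3206] r 0.0431 ang 159.2
wrist white 31 [104.3  94.1] [0.5073 0.3015] r 0.0438 ang -175.0
top bar 122 c 0.5319 0.0882 mean [0.532  0.0892 0.0569] size 56.4 12.9 ang 39.3
top white 4 [390.  231.5] [0.5588 0.1097] r 0.0389 ang 37.5
top rim 522 [0.5515 0.3061] z 0.0947
top white 9 [312.9 219.3] [0.5955 0.3116] r 0.0443 ang 7.1
top white 8 [319.1 254.1] [0.5071 0.3027] r 0.0445 ang -175.6
```

The bar is at (0.532, 0.087), its top at z 0.057 and its size 56 x 14 mm at 39.4°, which matches the description. The grinder is at (0.551, 0.3055), rim height 0.094, with its x axis at about 5.7°. I turn the tool about 195° CCW so that q6 stays mid-range, then look again.

```bash
python3 -m inch '[{"claw":1,"tx":0.005,"ty":0.002,"tz":0,"twist":8.5},{"claw":1,"tx":0.013,"ty":0.004,"tz":0,"twist":17},{"claw":1,"tx":0.013,"ty":0.004,"tz":0,"twist":25.5},{"claw":1,"tx":0.013,"ty":0.004,"tz":0,"twist":34},{"claw":1,"tx":0.013,"ty":0.004,"tz":0,"twist":42.5},{"claw":1,"tx":0.013,"ty":0.004,"tz":0,"twist":51},{"claw":1,"tx":0.013,"ty":0.004,"tz":0,"twist":59.5},{"claw":1,"tx":0.013,"ty":0.004,"tz":0,"twist":68},{"claw":1,"tx":0.013,"ty":0.004,"tz":0,"twist":76.5},{"claw":1,"tx":0.013,"ty":0.004,"tz":0,"twist":85},{"claw":1,"tx":0.013,"ty":0.004,"tz":0,"twist":93.5},{"claw":1,"tx":0.013,"ty":0.004,"tz":0,"twist":100}]'
python3 -m inch '[{"claw":1,"tx":0,"ty":0,"tz":-0.01,"twist":8.5},{"claw":1,"tx":0,"ty":0,"tz":-0.02,"twist":17},{"claw":1,"tx":0,"ty":0,"tz":-0.03,"twist":25.5},{"claw":1,"tx":0,"ty":0,"tz":-0.04,"twist":34},{"claw":1,"tx":0,"ty":0,"tz":-0.05,"twist":42.5},{"claw":1,"tx":0,"ty":0,"tz":-0.06,"twist":51},{"claw":1,"tx":0,"ty":0,"tz":-0.07,"twist":59.5},{"claw":1,"tx":0,"ty":0,"tz":-0.08,"twist":68},{"claw":1,"tx":0,"ty":0,"tz":-0.09,"twist":76.5},{"claw":1,"tx":0,"ty":0,"tz":-0.1,"twist":85},{"claw":1,"tx":0,"ty":0,"tz":-0.11,"twist":94.7},{"claw":1,"tx":0,"ty":0,"tz":-0.11,"twist":94.7},{"claw":1,"tx":0,"ty":0,"tz":-0.11,"twist":94.7}]'
python3 w.py wl3 lid_grip
python3 -c "
from fit import *
bar('wrist',(.5318,.0868))"
```

```text
time_s: 3.95
ee_pos: [0.5321, 0.0863, 0.2647]
tcp_rot: [0.0, 0.462, 0.887, 0.0]
contact_force: [-0.2, 0.6, 0.1]
finger_gap: 0.085
grasp_force: 0.0
time_s: 5.25
ee_pos: [0.5322, 0.0866, 0.1548]
tcp_rot: [0.0, -0.335, 0.942, -0.0]
contact_force: [-1.1, -0.6, 0.4]
finger_gap: 0.0856
grasp_force: 0.0
5.25 [0.5322 0.0866 0.1548] [ 1.000e-04 -3.351e-01  9.422e-01 -0.000e+00] [ 0.026  0.35  -0.204  1.017  0.    -0.658] 0.08557340552564255 0.0 [-1.07 -0.64  0.45]
lid_grip 0.98 [327. 194.] [0.5305 0.0861 0.042 ]
lid_grip 0.4 [325. 186.] [0.5267 0.0803 0.042 ]
wrist bar 1184 c 0.5318 0.0854 mean [0.5307 0.0848 0.0567] size 55.2 13.6 ang 39.5
```

The lid is centred under the tool at 39.5°, and tool y lies across the bar. I descend and grip.

```bash
python3 -m inch '[{"claw":1,"tx":0,"ty":-0.0005,"tz":-0.03,"twist":0},{"claw":1,"tx":0,"ty":-0.0005,"tz":-0.06,"twist":0},{"claw":1,"tx":0,"ty":-0.0005,"tz":-0.085,"twist":0},{"claw":1,"tx":0,"ty":-0.0005,"tz":-0.105,"twist":0},{"claw":1,"tx":0,"ty":-0.0005,"tz":-0.117,"twist":0},{"claw":1,"tx":0,"ty":-0.0005,"tz":-0.117,"twist":0},{"claw":0,"tx":0,"ty":-0.0005,"tz":-0.117,"twist":0},{"claw":0,"tx":0,"ty":-0.0005,"tz":-0.117,"twist":0},{"claw":0,"tx":0,"ty":-0.0005,"tz":-0.117,"twist":0},{"claw":0,"tx":0,"ty":-0.0005,"tz":-0.117,"twist":0},{"claw":0,"tx":0,"ty":-0.0005,"tz":-0.117,"twist":0},{"claw":0,"tx":0,"ty":-0.0005,"tz":-0.117,"twist":0},{"claw":0,"tx":0,"ty":-0.0005,"tz":-0.117,"twist":0},{"claw":0,"tx":0,"ty":-0.0005,"tz":-0.117,"twist":0},{"claw":0,"tx":0,"ty":-0.0005,"tz":-0.117,"twist":0},{"claw":0,"tx":0,"ty":-0.0005,"tz":-0.117,"twist":0}]' 60
```

```text
time_s: 6.95
ee_pos: [0.5322, 0.0865, 0.0373]
tcp_rot: [-0.0, -0.337, 0.942, 0.0]
contact_force: [0.1, -0.7, 0.3]
finger_gap: -0.0004
grasp_force: 0.0
```

The fingers closed on nothing, so I look before going on.

```bash
python3 w.py wl4 lid_grip; python3 - <<'E'
from h import *
T=pose('top');P,D=manip.camera('top'); np.savez('top',P=P,D=D,T=T)
a=cv2.resize(P[190:290,330:470],(420,300)); b=cv2.resize(cv2.imread('pics/wl4.png'),(480,300))
T=pose('scene');P,D=manip.camera('scene'); c=cv2.resize(P[110:230,340:500],(400,300))
w=np.zeros((600,800,3),np.uint8); w[:300,:400]=a[:,:400,::-1]; w[:300,400:]=c[...,::-1]; w[300:,:480]=b
cv2.imwrite('pics/chk.png',w)
E
```

```text
6.95 [0.5322 0.0865 0.0373] [-0.     -0.3369  0.9415  0.    ] [ 0.025  0.469 -0.363  0.738  0.    -0.662] -0.0004425799194594962 0.0 [ 0.05 -0.7   0.29]
lid_grip 0.78 [325. 246.] [0.5312 0.0851 0.042 ]
```

View pics/chk.png

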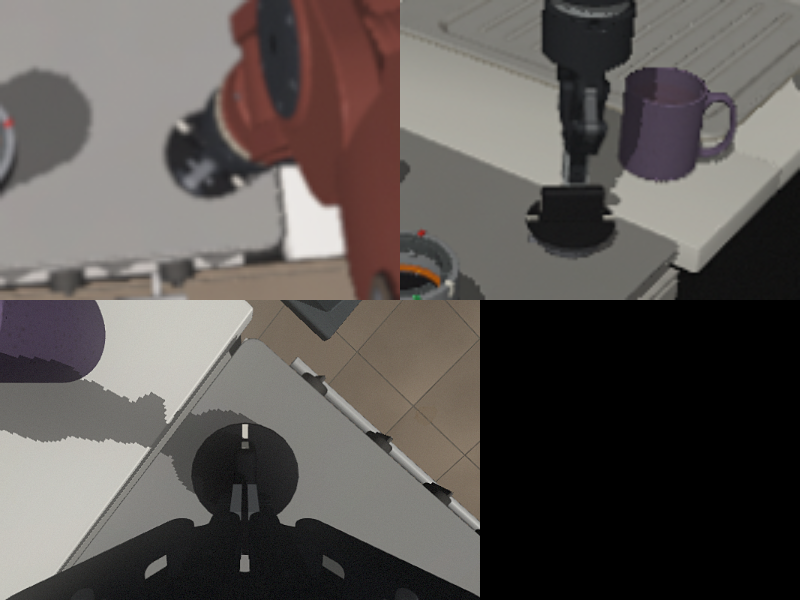

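The scene panel shows the fingertips at about (573,183), just above the uncovered bar's top edge, so they look too high or behind the bar. I check their real position with depth.

```bash
python3 - <<'E'
from fit import *
P,D,T,C=load('wrist'); L=(C-T[:3,3])@T[:3,:3]
o=manip.get_obs(); q=o['tcp_rot']; Rt=R.from_quat([*q[1:],q[0]]).as_matrix()
tool=(C-o['ee_pos'])@Rt
print('world z / tool z rows along columns 306..346')
for v in range(225,300,6): print(v,[(int(1000*C[v,u,2]),int(1000*tool[v,u,0]),int(1000*tool[v,u,1])) for u in range(308,348,5)])
P,D,T,C=load('top')
E
```

```text
world z / tool z rows along columns 306..346
225 [(25, 7, -10), (57, 17, -5), (57, 17, -3), (57, 17, -1), (57, 17, 0), (56, 17, 3), (57, 17, 5), (24, 7, 9)]
231 [(24, 3, -10), (55, 14, -6), (56, 14, -3), (56, 14, -1), (56, 14, 0), (57, 15, 3), (57, 15, 5), (24, 3, 9)]
237 [(24, 0, -10), (57, 12, -6), (56, 11, -3), (57, 12, -1), (57, 12, 0), (57, 11, 3), (56, 11, 5), (24, 0, 9)]
243 [(26, -2, -10), (56, 8, -6), (56, 9, -3), (56, 8, -1), (56, 8, 0), (56, 8, 3), (57, 9, 5), (25, -3, 9)]
249 [(24, -7, -10), (71, 11, -5), (71, 11, -3), (72, 12, -1), (71, 12, 0), (71, 12, 2), (70, 11, 4), (25, -6, 9)]
255 [(25, -10, -10), (77, 11, -5), (78, 12, -3), (77, 12, -1), (76, 11, 0), (77, 11, 2), (76, 11, 4), (25, -10, 9)]
261 [(74, 7, -7), (83, 11, -5), (82, 11, -3), (83, 11, -1), (82, 11, 0), (82, 11, 2), (83, 11, 4), (73, 7, 6)]
267 [(89, 12, -6), (88, 11, -4), (89, 12, -3), (88, 11, -1), (88, 11, 0), (88, 11, 2), (89, 12, 4), (88, 11, 6)]
273 [(205, 66, 0), (94, 12, -4), (92, 11, -3), (93, 11, -1), (93, 12, 0), (93, 11, 2), (93, 11, 4), (93, 11, 5)]
279 [(99, 12, -6), (98, 11, -4), (99, 12, -2), (98, 11, -1), (98, 11, 0), (99, 12, 2), (98, 11, 3), (99, 12, 5)]
285 [(104, 12, -5), (104, 12, -4), (100, 10, -2), (101, 11, -1), (101, 11, 0), (100, 10, 2), (104, 12, 3), (104, 12, 5)]
291 [(108, 12, -5), (108, 13, -4), (108, 12, -2), (101, 9, -1), (100, 8, 0), (108, 12, 2), (108, 12, 3), (107, 12, 5)]
297 [(112, 12, -5), (113, 13, -3), (112, 12, -2), (101, 6, -1), (101, 6, 0), (112, 12, 1), (112, 13, 3), (112, 13, 4)]
```

```bash
python3 - <<'E'
from fit import *
P,D,T,C=load('wrist')
for v in range(242,252): print(v,(1000*C[v,315:340:6]).round(0).tolist())
T=pose('scene');P,D=manip.camera('scene'); np.savez('scene',P=P,D=D,T=T); C=cloud('scene',T,D)
m=(np.hypot(C[...,0]-.532,C[...,1]-.0865)<.03)&(D>0)
for v in range(150,205,2):
    k=m[v]
    if k.any(): print(v,np.nonzero(k)[0][[0,-1]],(1000*np.median(C[v][k],0)).round(0), P[v][k].mean(0).round())
E
```

```text
242 [[528.0, 77.0, 57.0], [526.0, 79.0, 57.0], [525.0, 81.0, 57.0], [523.0, 83.0, 57.0], [521.0, 85.0, 57.0]]
243 [[529.0, 77.0, 56.0], [527.0, 79.0, 55.0], [525.0, 81.0, 57.0], [523.0, 83.0, 57.0], [522.0, 85.0, 57.0]]
244 [[529.0, 77.0, 56.0], [527.0, 79.0, 57.0], [526.0, 81.0, 57.0], [524.0, 84.0, 56.0], [522.0, 86.0, 57.0]]
245 [[529.0, 77.0, 57.0], [527.0, 79.0, 57.0], [526.0, 82.0, 57.0], [524.0, 84.0, 57.0], [522.0, 86.0, 57.0]]
246 [[481.0, 44.0, 206.0], [524.0, 77.0, 69.0], [523.0, 79.0, 68.0], [521.0, 81.0, 67.0], [519.0, 83.0, 70.0]]
247 [[526.0, 75.0, 68.0], [525.0, 77.0, 69.0], [523.0, 79.0, 69.0], [521.0, 81.0, 69.0], [520.0, 83.0, 68.0]]
248 [[526.0, 75.0, 70.0], [525.0, 77.0, 70.0], [523.0, 79.0, 70.0], [521.0, 81.0, 70.0], [520.0, 83.0, 70.0]]
249 [[526.0, 75.0, 72.0], [524.0, 77.0, 72.0], [523.0, 79.0, 72.0], [521.0, 81.0, 72.0], [520.0, 83.0, 71.0]]
250 [[526.0, 75.0, 74.0], [524.0, 77.0, 72.0], [523.0, 79.0, 73.0], [521.0, 81.0, 73.0], [520.0, 83.0, 72.0]]
251 [[526.0, 75.0, 75.0], [525.0, 77.0, 73.0], [522.0, 79.0, 75.0], [521.0, 81.0, 74.0], [520.0, 83.0, 74.0]]
[... 560 characters left out ...]
  95.  94.] [51. 52. 53.]
176 [405 415] [525.  96.  90.] [54. 55. 56.]
178 [405 415] [526.  97.  84.] [57. 59. 59.]
180 [405 415] [527.  95.  78.] [57. 59. 60.]
182 [405 415] [526.  95.  73.] [62. 62. 63.]
184 [397 420] [534.  86.  59.] [65. 65. 63.]
186 [397 421] [531.  90.  59.] [33. 33. 34.]
188 [396 421] [530.  94.  54.] [28. 28. 28.]
190 [396 420] [530.  95.  50.] [26. 26. 26.]
192 [396 420] [529.  94.  44.] [26. 26. 26.]
194 [396 420] [530.  93.  39.] [25. 25. 25.]
196 [396 421] [529.  93.  34.] [27. 27. 27.]
198 [396 422] [528.  91.  28.] [24. 24. 23.]
200 [397 421] [524.  97.  27.] [25. 25. 25.]
202 [401 418] [519. 103.  28.] [24. 24. 25.]
204 [405 414] [516. 109.  27.] [25. 24. 25.]
```

Both cameras put the shut fingertips at z ≈ 0.067 with the TCP reading 0.037. The real tips are therefore about 30 mm behind the reported TCP instead of 8 mm ahead, a 38 mm offset along the tool, and laterally they are on centre. I open, go 37 mm lower watching the force, and grip again.

```bash
python3 -m inch '[{"claw":1,"tx":0,"ty":0,"tz":0.002,"twist":0},{"claw":1,"tx":0,"ty":0,"tz":0.002,"twist":0},{"claw":1,"tx":0,"ty":0,"tz":0.002,"twist":0},{"claw":1,"tx":0,"ty":0,"tz":0.002,"twist":0},{"claw":1,"tx":0,"ty":0,"tz":0.002,"twist":0},{"claw":1,"tx":0,"ty":0,"tz":0.002,"twist":0},{"claw":1,"tx":0,"ty":0,"tz":0.002,"twist":0},{"claw":1,"tx":0,"ty":0,"tz":0.002,"twist":0},{"claw":1,"tx":0,"ty":0,"tz":0.002,"twist":0},{"claw":1,"tx":0,"ty":0,"tz":-0.01,"twist":0},{"claw":1,"tx":0,"ty":0,"tz":-0.02,"twist":0},{"claw":1,"tx":0,"ty":0,"tz":-0.028,"twist":0},{"claw":1,"tx":0,"ty":0,"tz":-0.036,"twist":0},{"claw":1,"tx":0,"ty":0,"tz":-0.036,"twist":0},{"claw":1,"tx":0,"ty":0,"tz":-0.036,"twist":0}]'
python3 w.py wl5 lid_grip; python3 -c "
from fit import *
bar('wrist',(.5318,.0868))"
```

```text
time_s: 8.7
ee_pos: [0.5321, 0.0864, 0.0011]
tcp_rot: [-0.0, -0.337, 0.942, 0.0]
contact_force: [-1.1, 0.8, -0.1]
finger_gap: 0.0857
grasp_force: 0.0
8.7 [0.5321 0.0864 0.0011] [-2.000e-04 -3.369e-01  9.415e-01  1.000e-04] [ 0.025  0.517 -0.399  0.655 -0.    -0.662] 0.0856572705053596 0.0 [-1.11  0.79 -0.06]
lid_grip 0.58 [328. 280.] [0.5305 0.0861 0.042 ]
wrist bar 7394 c 0.531 0.0858 mean [0.5292 0.0845 0.0575] size 54.1 87.9 ang -72.8
```

```bash
python3 -m inch '[{"claw":0.5,"tx":0,"ty":0,"tz":0,"twist":0},{"claw":0.2,"tx":0,"ty":0,"tz":0,"twist":0},{"claw":0,"tx":0,"ty":0,"tz":0,"twist":0},{"claw":0,"tx":0,"ty":0,"tz":0,"twist":0},{"claw":0,"tx":0,"ty":0,"tz":0,"twist":0},{"claw":0,"tx":0,"ty":0,"tz":0,"twist":0},{"claw":0,"tx":0,"ty":0,"tz":0,"twist":0},{"claw":0,"tx":0,"ty":0,"tz":0,"twist":0},{"claw":0,"tx":0,"ty":0,"tz":0,"twist":0},{"claw":0,"tx":0,"ty":0,"tz":0,"twist":0}]' 60
```

```text
time_s: 9.8
ee_pos: [0.5324, 0.0865, 0.0014]
tcp_rot: [0.0, -0.337, 0.942, -0.0]
contact_force: [-0.7, 0.5, 4.5]
finger_gap: 0.0129
grasp_force: 59.2
```

Gripped: gap 13 mm at 59 N. I lift, turn -33.7° and carry it to above the grinder.

```bash
python3 -m inch '[{"claw":0,"tx":0,"ty":0,"tz":0.02,"twist":0},{"claw":0,"tx":0,"ty":0,"tz":0.05,"twist":0},{"claw":0,"tx":0,"ty":0,"tz":0.09,"twist":0},{"claw":0,"tx":0,"ty":0,"tz":0.125,"twist":0},{"claw":0,"tx":0.002,"ty":0.02,"tz":0.125,"twist":-5},{"claw":0,"tx":0.004,"ty":0.045,"tz":0.125,"twist":-10},{"claw":0,"tx":0.006,"ty":0.075,"tz":0.125,"twist":-15},{"claw":0,"tx":0.009,"ty":0.105,"tz":0.125,"twist":-20},{"claw":0,"tx":0.012,"ty":0.135,"tz":0.125,"twist":-25},{"claw":0,"tx":0.015,"ty":0.165,"tz":0.125,"twist":-30},{"claw":0,"tx":0.017,"ty":0.19,"tz":0.125,"twist":-33.7},{"claw":0,"tx":0.0186,"ty":0.21,"tz":0.125,"twist":-33.7},{"claw":0,"tx":0.0186,"ty":0.219,"tz":0.125,"twist":-33.7},{"claw":0,"tx":0.0186,"ty":0.219,"tz":0.125,"twist":-33.7},{"claw":0,"tx":0.0186,"ty":0.219,"tz":0.125,"twist":-33.7},{"claw":0,"tx":0.0186,"ty":0.219,"tz":0.125,"twist":-33.7}]'
python3 w.py wl6 lid_grip grinder_mouth; python3 - <<'E'
from fit import *
for n in('top','scene'):
    T=pose(n);P,D=manip.camera(n); np.savez(n,P=P,D=D,T=T)
w=np.zeros((600,800,3),np.uint8); w[:300,:480]=cv2.resize(cv2.imread('pics/wl6.png'),(480,300))
c=lambda n,u,v:cv2.resize(load(n)[0][v-45:v+45,u-60:u+60,::-1],(400,300))
w[300:,:400]=c('top',314,236); w[300:,400:]=c('scene',345,195)
cv2.imwrite('pics/chk2.png',w)
E
```

```text
time_s: 11.4
ee_pos: [0.5508, 0.3044, 0.1262]
tcp_rot: [-0.0, -0.049, 0.999, -0.0]
contact_force: [-0.1, -0.5, -2.0]
finger_gap: 0.0135
grasp_force: 58.7
11.4 [0.5508 0.3044 0.1262] [-2.000e-04 -4.910e-02  9.988e-01 -2.000e-04] [ 0.389  0.537  0.018  1.052 -0.     0.291] 0.013456193173994654 58.67462754249573 [-0.07 -0.53 -2.02]
lid_grip 0.73 [500. 308.] [0.6248 0.4537 0.042 ]
lid_grip 0.57 [326. 276.] [0.6103 0.3094 0.042 ]
```

View pics/chk2.png

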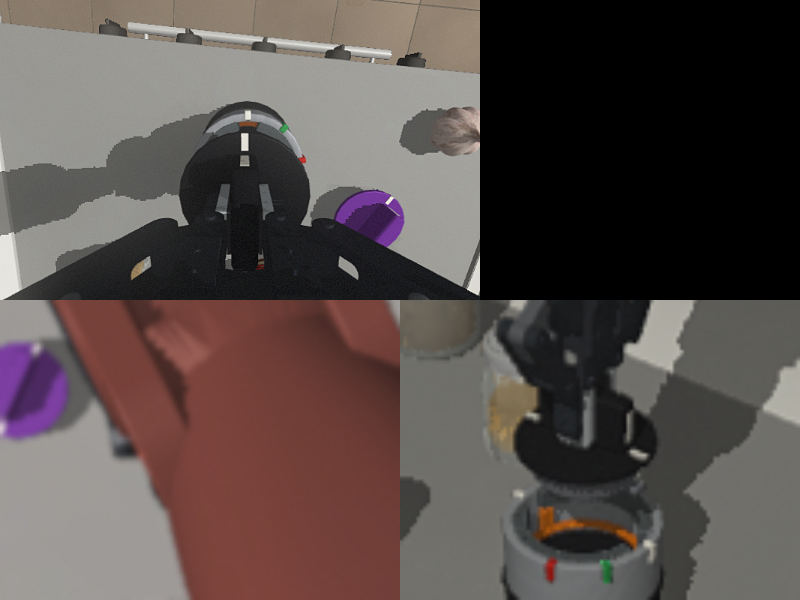

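The lid is held level with its near stripe at about (327,190) in the wrist picture, and the grinder's white mark is at (330,153). I now measure the residual offset between lid and mouth.

```bash
python3 - <<'E'
from fit import *
P,D,T,C=load('wrist'); o=manip.get_obs()
m=(abs(C[...,2]-.151)<.006)&(np.hypot(C[...,0]-.551,C[...,1]-.305)<.05)&(D>0)
p=C[m]; A=np.c_[p[:,:2],np.ones(len(p))]; print('flange z',np.median(p[:,2]),'plane',np.linalg.lstsq(A-[[.551,.305,0]],p[:,2],rcond=None)[0])
im=m.astype(np.uint8); cs,_=cv2.findContours(im,cv2.RETR_EXTERNAL,cv2.CHAIN_APPROX_NONE); k=max(cs,key=len)[:,0]
e=C[k[:,1],k[:,0],:2]; f=lambda q:np.hypot(e[:,0]-q[0],e[:,1]-q[1])-.040
s=least_squares(f,(.551,.305),loss='cauchy',f_scale=.0007); print('flange centre r40',s.x.round(4),'inliers',(abs(s.fun)<.0015).sum(),len(e))
white('wrist',s.x,.151,.02,.045); c=np.array([.5513,.3057])
white('wrist',c,.095,.036,.052,140)
q=rim('wrist',c)
P,D,T,C=load('scene'); white('scene',c,.095,.03,.052,140); white('scene',s.x,.151,.02,.045,140)
E
```

```text
flange z 0.1498687885166055 plane [0.00127281 0.00073081 0.14989491]
flange centre r40 [0.5509 0.3036] inliers 323 587
wrist white 10 [286.1 174.3] [0.5114 0.283 ] r 0.0445 ang -152.5
wrist white 210 [325.9 188.9] [0.5159 0.3002] r 0.0351 ang -174.6
wrist white 161 [397.1 199. ] [0.5173 0.3309] r 0.0433 ang 140.8
wrist white 472 [416.4 243.2] [0.5364 0.3424] r 0.0415 ang 110.4
wrist white 12 [325.5 220. ] [0.5297 0.3014] r 0.0213 ang -174.2
wrist white 5 [237.8 264. ] [0.5542 0.2642] r 0.0395 ang -85.1
wrist white 4 [239.  269.5] [0.5569 0.2648] r 0.0392 ang -81.2
wrist white 8 [240.5 276.5] [0.5603 0.2656] r 0.0391 ang -76.1
wrist white 6 [411.3 283. ] [0.5558 0.3434] r 0.0401 ang 82.9
wrist white 6 [243.8 287.3] [0.5655 0.2673] r 0.0391 ang -67.9
wrist white 10 [248.2 295.3] [0.5694 0.2695] r 0.0388 ang -61.4
wrist white 4 [414.  291.5] [0.5599 0.3453] r 0.0427 ang 77.8
wrist white 4 [413.  296.5] [0.5625 0.3452] r 0.0433 ang 74.4
wrist white 10 [403.9 298.4] [0.5639 0.3412] r 0.0398 ang 70.9
wrist white 12 [305.7 341.8] [0.5915 0.2979] r 0.041 ang -7.9
wrist white 897 [326.4 160.9] [0.5115 0.3   ] r 0.0402 ang -171.9
wrist white 1130 [397.8 192.3] [0.5258 0.3438] r 0.0459 ang 123.7
wrist white 18 [297.6 283.1] [0.5906 0.2895] r 0.0425 ang -22.4
wrist rim 2958 [0.5502 0.3065] z 0.0937
scene white 6 [320.  207.5] [0.5977 0.3116] r 0.0468 ang 7.3
scene white 7 [359.1 222.7] [0.5094 0.3024] r 0.042 ang -175.5
scene white 5 [356.  195.6] [0.5195 0.3004] r 0.0315 ang -174.2
```

```bash
python3 - <<'E'
from fit import *
P,D,T,C=load('wrist')
g=P[140:170,318:344].min(2); v,u=np.nonzero(g>190); print(g.max(),len(u)); 
im=(g>190).astype(np.uint8); N,_,st,ce=cv2.connectedComponentsWithStats(im)
for i in range(1,N):
    uv=ce[i]+[318,140]; print('mark',st[i],uv.round(1),onplane('wrist',T,[uv],.095)[0].round(4))
# outer rim edge: near arc, fit r=46mm circle to contour of rim-height points far from the lid
m=(abs(C[...,2]-.0945)<.004)&(D>0); im=m.astype(np.uint8); cs,_=cv2.findContours(im,cv2.RETR_EXTERNAL,cv2.CHAIN_APPROX_NONE)
k=max(cs,key=len)[:,0]; e=C[k[:,1],k[:,0],:2]
for r in (.046,.045):
    f=lambda q:np.hypot(e[:,0]-q[0],e[:,1]-q[1])-r
    s=least_squares(f,(.551,.305),loss='cauchy',f_scale=.0007); i=abs(s.fun)<.0015; a=np.degrees(np.arctan2(*(e[i]-s.x).T[::-1]))%360; print(r,s.x.round(4),i.sum(),len(e),a.min().round(),a.max().round())
E
```

```text
249 79
mark [ 9  8  8 11 79] [330.1 153. ] [0.5068 0.3017 0.095 ]
0.046 [0.5517 0.3061] 189 379 102.0 258.0
0.045 [0.5505 0.3059] 185 379 100.0 259.0
```

In the same wrist frame the mouth is at (0.551, 0.306) and the lid at (0.551, 0.3036), at 5.6° against about 5.7°. I shift +2 mm in y and lower in stages, watching the force.

```bash
python3 -m inch '[{"claw":0,"tx":0,"ty":0.002,"tz":-0.008,"twist":0},{"claw":0,"tx":0,"ty":0.002,"tz":-0.016,"twist":0},{"claw":0,"tx":0,"ty":0.002,"tz":-0.022,"twist":0},{"claw":0,"tx":0,"ty":0.002,"tz":-0.026,"twist":0},{"claw":0,"tx":0,"ty":0.002,"tz":-0.029,"twist":0},{"claw":0,"tx":0,"ty":0.002,"tz":-0.032,"twist":0},{"claw":0,"tx":0,"ty":0.002,"tz":-0.035,"twist":0},{"claw":0,"tx":0,"ty":0.002,"tz":-0.035,"twist":0}]'
```

```text
time_s: 12.45
ee_pos: [0.5507, 0.3074, 0.0909]
tcp_rot: [-0.0, -0.05, 0.999, -0.0]
contact_force: [0.3, -0.3, -1.6]
finger_gap: 0.013
grasp_force: 58.7
```

It entered without contact force. I continue to the seat.

```bash
python3 -m inch '[{"claw":0,"tx":0,"ty":0,"tz":-0.003,"twist":0},{"claw":0,"tx":0,"ty":0,"tz":-0.006,"twist":0},{"claw":0,"tx":0,"ty":0,"tz":-0.009,"twist":0},{"claw":0,"tx":0,"ty":0,"tz":-0.011,"twist":0},{"claw":0,"tx":0,"ty":0,"tz":-0.0125,"twist":0},{"claw":0,"tx":0,"ty":0,"tz":-0.0125,"twist":0}]'
```

```text
time_s: 13.05
ee_pos: [0.5507, 0.3074, 0.0785]
tcp_rot: [-0.0, -0.05, 0.999, -0.0]
contact_force: [0.3, -0.8, -1.5]
finger_gap: 0.0133
grasp_force: 58.7
```

```bash
python3 -m inch '[{"claw":0,"tx":0,"ty":0,"tz":-0.001,"twist":0},{"claw":0,"tx":0,"ty":0,"tz":-0.001,"twist":0}]'|grep -E 'ee_|cont'; python3 -m inch '[{"claw":0,"tx":0,"ty":0,"tz":-0.001,"twist":0},{"claw":0,"tx":0,"ty":0,"tz":-0.001,"twist":0}]'|grep -E 'ee_|cont'; python3 -m inch '[{"claw":0,"tx":0,"ty":0,"tz":-0.001,"twist":0},{"claw":0,"tx":0,"ty":0,"tz":-0.001,"twist":0}]'|grep -E 'ee_|cont'
```

```text
ee_pos: [0.5509, 0.3075, 0.0778]
contact_force: [0.4, 0.4, -1.2]
ee_pos: [0.5508, 0.3074, 0.0767]
contact_force: [0.9, -0.4, -1.3]
ee_pos: [0.5509, 0.3075, 0.0765]
contact_force: [-2.6, -0.3, 4.3]
```

```bash
python3 w.py wl7; cat > seat.py <<'E'
from fit import *
P,D,T,C=load('wrist')
d=np.hypot(C[...,0]-.551,C[...,1]-.307)
m=(abs(C[...,2]-.101)<.004)&(d<.0395)&(D>0)&(C[...,0]<.551); n=(abs(C[...,2]-.095)<.004)&(d>.042)&(d<.046)&(C[...,0]<.551)&(D>0)
print('flange z',m.sum(),np.median(C[m][:,2]).round(4),'rim z',n.sum(),np.median(C[n][:,2]).round(4) if n.any() else None)
# marks / stripe: bright low-saturation blobs and green/red marks in the neighbourhood
hsv=cv2.cvtColor(P,cv2.COLOR_RGB2HSV)
for name,mask in (('white',(P.min(2)>170)),('green',(hsv[...,0]>45)&(hsv[...,0]<85)&(hsv[...,1]>120)),('red',((hsv[...,0]<6)|(hsv[...,0]>174))&(hsv[...,1]>150))):
    N,_,st,ce=cv2.connectedComponentsWithStats(mask.astype(np.uint8))
    for i in range(1,N):
        u,v=ce[i].astype(int)
        if 8<st[i,4]<600 and d[v,u]<.06:
            for z in (.095,.101):
                q=onplane('wrist',T,[ce[i]],z)[0][:2]; e=q-[.551,.307]; print(name,st[i,4],ce[i].round(1),z,q.round(4),np.hypot(*e).round(4),(np.degrees(np.arctan2(e[1],e[0]))%180).round(1))
E
python3 seat.py
```

```text
13.65 [0.5509 0.3075 0.0765] [ 3.000e-04 -4.960e-02  9.988e-01  1.000e-04] [ 0.393  0.579 -0.047  0.944 -0.     0.294] 0.01262056646947978 59.609295129776 [-2.58 -0.35  4.31]
flange z 9026 0.1002 rim z 2369 0.0936
white 156 [324.8 165. ] 0.095 [0.5068 0.3019] 0.0445 6.6
white 156 [324.8 165. ] 0.101 [0.506  0.3018] 0.0453 6.5
white 22 [378.1 179. ] 0.095 [0.5107 0.3258] 0.0445 155.0
white 22 [378.1 179. ] 0.101 [0.5097 0.3248] 0.045 156.7
white 207 [326. 189.] 0.095 [0.5174 0.3035] 0.0338 5.9
white 207 [326. 189.] 0.101 [0.5161 0.3034] 0.0351 5.9
white 85 [404.1 205.4] 0.095 [0.5214 0.3391] 0.0437 132.7
white 85 [404.1 205.4] 0.101 [0.52   0.3375] 0.0436 135.5
white 12 [325.5 220. ] 0.095 [0.5317 0.3047] 0.0194 6.8
white 12 [325.5 220. ] 0.101 [0.5299 0.3045] 0.0213 6.7
green 149 [387.7 187.5] 0.095 [0.514  0.3306] 0.0439 147.5
green 149 [387.7 187.5] 0.101 [0.5128 0.3294] 0.0442 149.6
red 127 [418.2 242. ] 0.095 [0.5381 0.3483] 0.0433 107.4
red 127 [418.2 242. ] 0.101 [0.5359 0.3464] 0.0422 110.9
red 132 [233.1 272.9] 0.095 [0.5621 0.2639] 0.0446 104.5
red 132 [233.1 272.9] 0.101 [0.5591 0.2653] 0.0425 100.9
```

View pics/wl7.png

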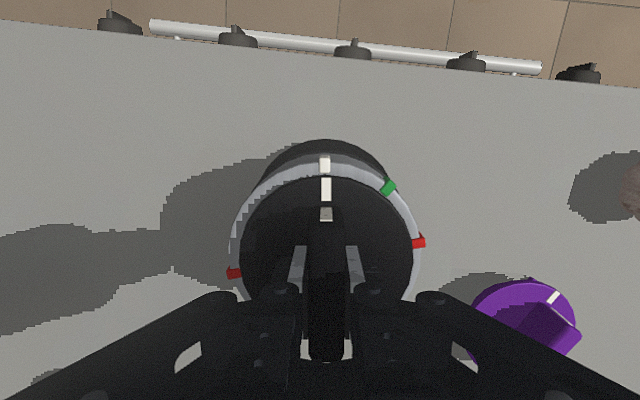

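Seated: the flange is 6.6 mm above the rim, and the stripe at (326,189) lines up with the white mark at (325,164). The green mark is at (388,187). I twist clockwise 40°.

```bash
python3 -m inch '[{"claw":0,"tx":0,"ty":0,"tz":0,"twist":0},{"claw":0,"tx":0,"ty":0,"tz":0,"twist":-3},{"claw":0,"tx":0,"ty":0,"tz":0,"twist":-7},{"claw":0,"tx":0,"ty":0,"tz":0,"twist":-11},{"claw":0,"tx":0,"ty":0,"tz":0,"twist":-15},{"claw":0,"tx":0,"ty":0,"tz":0,"twist":-19},{"claw":0,"tx":0,"ty":0,"tz":0,"twist":-23},{"claw":0,"tx":0,"ty":0,"tz":0,"twist":-27},{"claw":0,"tx":0,"ty":0,"tz":0,"twist":-31},{"claw":0,"tx":0,"ty":0,"tz":0,"twist":-35},{"claw":0,"tx":0,"ty":0,"tz":0,"twist":-38},{"claw":0,"tx":0,"ty":0,"tz":0,"twist":-40},{"claw":0,"tx":0,"ty":0,"tz":0,"twist":-40},{"claw":0,"tx":0,"ty":0,"tz":0,"twist":-40},{"claw":0,"tx":0,"ty":0,"tz":0,"twist":-40},{"claw":0,"tx":0,"ty":0,"tz":0,"twist":-40}]'
python3 w.py wl8; python3 seat.py
```

```text
time_s: 15.3
ee_pos: [0.5513, 0.3072, 0.0765]
tcp_rot: [0.001, 0.295, 0.956, 0.0]
contact_force: [0.3, -2.8, 5.7]
finger_gap: 0.0132
grasp_force: 59.8
15.3 [0.5513 0.3072 0.0765] [6.000e-04 2.949e-01 9.555e-01 0.000e+00] [ 0.393  0.58  -0.047  0.943 -0.001  0.992] 0.013228729550773838 59.77171540260315 [ 0.28 -2.77  5.66]
flange z 8304 0.1001 rim z 2258 0.0935
white 22 [348.7 165.5] 0.095 [0.5204 0.3391] 0.0444 133.6
white 22 [348.7 165.5] 0.101 [0.5194 0.3393] 0.0452 134.4
white 26 [371.5 173.9] 0.095 [0.5291 0.3454] 0.0442 119.7
white 26 [371.5 173.9] 0.101 [0.5278 0.3453] 0.0448 121.2
white 152 [262.  186.7] 0.095 [0.5067 0.3023] 0.0446 6.0
white 152 [262.  186.7] 0.101 [0.5063 0.304 ] 0.0448 3.9
white 187 [325.6 188.8] 0.095 [0.5233 0.325 ] 0.033 147.0
white 187 [325.6 188.8] 0.101 [0.5222 0.3257] 0.0343 147.0
white 13 [326.  219.8] 0.095 [0.5353 0.317 ] 0.0187 147.4
white 13 [326.  219.8] 0.101 [0.5337 0.3181] 0.0205 147.3
green 168 [325.4 163.1] 0.095 [0.5138 0.3314] 0.0445 146.8
green 168 [325.4 163.1] 0.101 [0.5131 0.3318] 0.0453 146.8
red 166 [388.8 186.4] 0.095 [0.5381 0.3487] 0.0436 107.2
red 166 [388.8 186.4] 0.101 [0.5365 0.3484] 0.0439 109.3
```

View pics/wl8.png

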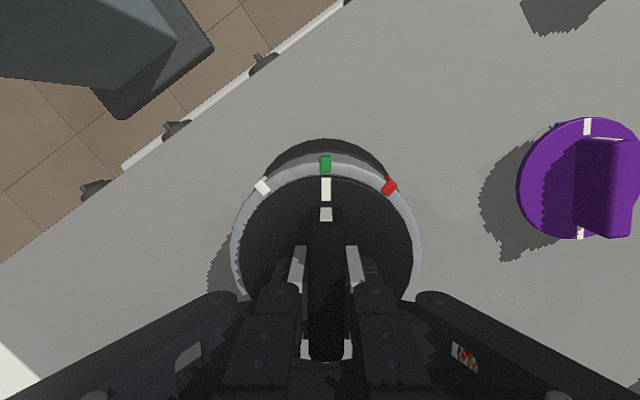

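The lid's stripe at (326,189) is exactly at the green mark at (325,163), still seated and held at 60 N. I hand it in.

```bash
python3 -c "
from station import manip
print(manip.finish_job())"
```

```text
the job is handed in; nothing more can be done
None
```

The lid is seated in the grinder, turned clockwise 40° to the green mark, and still held there by the gripper at about 60 N; the job was handed in at about 15 s, and no verdict came back.

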